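Drive the tapered gib key home in a pulley hub

TASK

Lock the blue pulley on its shaft: take the tapered brass key with the hooked head out of the wooden rack, start it thin end down in the gap between hub and shaft with the hook over the hub, then tap or push it down with the gripper until its head sits tight on the hub, and let go. Leave the dark steel key standing in the rack.

Things in the scene. Friction and masses are not known exactly. Their poses are not given: they have to be found in the camera images.
- key_grip (a point): Centre of the head of the loose brass key, upright in the rack. Head 32 (x) by 24 (y) by 30 mm high. Blade below it: 60 mm long, 24 wide (y), flat on the -x side (16 mm to -x of this point, flush with the head), tapering 1:5 on the +x side from 22 mm thick to 10; the tip's centre is 11 mm to -x, 75 mm below. The head overhangs the blade 10 mm to +x: the hook. Grasp across y. z up.
- gap (a point): Mid-mouth of the gap, on the hub's top face. Mouth 18.4 mm (x) by 36 (y), 4 mm bevels round it; the shaft's upright flat is 9.2 mm to -x; the hub's dark wall on the +x side slopes in 1:5 downward. Enter with the key's x along this x, hook to +x. It drops freely till the head's underside is about 18 mm up, head centre 6.8 mm to +x. Home: head centre 15 mm above, 3.2 mm to +x. z up.
- hub: Blue belt pulley fixed on the bench, 66 mm high, 124 mm across at the top, 156 at its grooved rim; origin on its axis, at the bench; z up. The round steel shaft in its bore gives way sideways (up to 5 mm, sprung): past the free drop a push on the key's head, of about 5 to 15 N, drives the key; it stays where left, and the hook stops on the hub's top face.
- plain_key_grip (a point): Centre of the round head (24 mm across, 30 high) of a plain dark steel key with a straight blade: a bystander, to be left in the rack. The wooden rack is fixed, 190 by 64 by 40 mm high, with two pockets 84 mm apart along its length, one key in each (either way round); both heads' undersides are 28 mm above the rack's top.
Things that resemble listed ones, but are neither listed nor needed, are in the scene too. Of the things like the part that bears key_grip, leave any that is orange; of the rest the smaller one is meant.

How it is judged:
On the way:
1. the tapered key stands started in the gap, its head still 9 to 35 mm above the hub, within 12 mm of its place and within 12 degrees of upright (z of key_grip in the frame of gap between 0.024 and 0.05 m and x of key_grip in the frame of gap between -0.006 and 0.018 m and y of key_grip in the frame of gap between -0.012 and 0.012 m and angle between key_grip's own z axis and vertical below 0.21 rad), for 0.1 s.
At the end, for the whole second after the job is handed in: The tapered key is driven into the gap so that its head's underside is within 6 mm of the hub's top face, its head within 12 mm of its home place sideways, upright within 10 degrees; the plain key still stands in the rack within 30 mm of where it was (z of key_grip in the frame of gap between 0.009 and 0.021 m and x of key_grip in the frame of gap between -0.009 and 0.015 m and y of key_grip in the frame of gap between -0.012 and 0.012 m and angle between key_grip's own z axis and vertical below 0.175 rad and distance of plain_key_grip from where it was at the start of the episode below 0.03 m); the robot touches nothing.
It fails at once if the plain dark key is taken out of its pocket or knocked over (moved by more than 30 mm) (distance of plain_key_grip from where it was at the start of the episode above 0.03 m).
It also fails if it takes over 51 s, if anything falls off the work surface, if the arm or the gripper's body presses on something with over 40 N, if the wrist force passes 120 N, or if a joint passes its speed limit or range.

ROBOT

A 6-joint arm with a two-finger parallel gripper is mounted at the origin on a cart in front of the work surface, level with it; the furniture and walls round the work are solid. World frame = base frame: x ahead of the robot, y to its left, z up, the work surface at z = 0. Lengths are in m, angles in rad, forces in N, time in s.
With the tool pointing down it reaches from about 0.3 to 0.775 m from the base axis. Payload 14.6 kg.
Tool frame: the origin (TCP) lies at the centre of the arm's flange, where the gripper is bolted on; the fingertips stand 199 mm ahead of it and the grasp point (between the pads) lies ctrl.tcp_to_grasp ahead of it (ctrl.tcp_to_grasp is the distance from the TCP to the grasp point, in m); z points along the fingers, y is the line along which they close (so a half turn about z gives the same grasp; the last joint's range is limited). The gripper opens to 94 mm and grips with 3 to 60 N. Pads are 16 mm wide; open, the fingers measure 119 mm over their backs; the gripper's body (75 mm by 177 mm) begins 78 mm behind the grasp point.
Start: joints at [-1.306, 0.3, 1.521, -0, 1.321, -0.067], TCP at [0.179, -0.52, 0.405] pointing down, gripper open.
Joint ranges: [-3.03, 3.03], [-0.79, 2.21], [0.23, 2.52], [-1.04, 4.18], [0, 3.07], [-2.55, 2.55]. Speed limits (rad/s): [2.22, 2.22, 2.57, 3.14, 3.14, 3.14].

INTERFACE

Orientations are given as [roll, pitch, yaw] about the fixed x, y, z axes, in that order (R = Rz(yaw) Ry(pitch) Rx(roll)).
In Python, from station import ctrl gives the robot as it stands. The module is installed in compiled form; this text tells all that it offers.
- The arm moves only by the shell command python3 -m jog 'ROWS' [OPENING] [FORCE]. ROWS is JSON, a list of rows, each a list of 6 numbers: the shift along the tool's x, y, z in cm, then the turn, a rotation vector about the tool's x, y, z in rad. In form: [[tx, ty, tz, ax, ay, az], ...]. A call has 1 to 8 rows; each row is the pose to reach, as a shift and turn from the pose commanded when the call began, along the tool's axes at that moment; what a row does not reach only later rows make up. A row lasts 1/10 s, in which the tool goes at most 50 mm and 8.59 degrees, less where a joint would pass 70% of its speed; a pose out of reach is approached as far as the arm can. A call with a gripper value outside its range is refused whole. OPENING is the opening in per cent of the stroke, from 0 (shut) to 100 (fully open), set as the call begins (- or left out, the last holds). The fingers move at their own pace and stop on an object; FORCE is the grip in N (left out, the last holds). Time passes only in rows, so rows that repeat a pose let the fingers close. It gives the time, the measured TCP pose, the force, the opening and the grip force at its end, in the units of the state.
- ctrl.get_obs(): the state, without advancing time (a new reading comes with each control period).
- ctrl.camera(name): name is "side" or "top"; returns a dict with "img" (420x560x3 uint8, blue, green, red), "intrinsics" (3x3 intrinsics, pixels), "R" (3x3) and "t" (3): a world point X has camera coordinates R X + t. Camera axes: x right, y down, z forward; pixel columns grow to the right and rows downward; lengths in m; the calibration is good to about 2 mm. A picture is of the moment at which its call begins. There is no depth.
- ctrl.hand_in(): hands the job in; it is judged then, once.
The state is a dict: "time_s": time; "qpos": joint angles; "joint_vel": joint speeds; "tau": joint torques, N m; "ee_pos": TCP position; "eef_rot": TCP orientation; "force": force on the tool from outside, world axes, zero at the start; "moment": the same for the moment, N m; "grip_width": finger opening in m; "grip_force": force on a finger pad.
Only numpy, scipy, OpenCV 4.12 (cv2) and the standard library are available. Lean on these libraries where they do the work, as an engineer would, in place of code of your own. Each camera call takes 0.05 s, during which the arm holds its last target. There are 200 camera calls.

## Working session

There is one attempt and no reset: what is moved stays moved. The work goes in short steps, Python scripts to look and compute and a shell command to move; the robot and the scene stay as the last step left them, time stands still between calls to the robot, and variables do not carry over. Pictures are saved under pics/ and viewed, at most 10 in all, crops included, and the job is handed in when it is done.

```bash
mkdir -p pics; python3 - <<'E'
from station import ctrl
import cv2,json
o=ctrl.get_obs();print({k:o[k] for k in('time_s','ee_pos','eef_rot','grip_width','force')},ctrl.tcp_to_grasp)
for n in('top','side'):
    c=ctrl.camera(n);cv2.imwrite(f'pics/{n}0.png',c['img']);print(n,c['intrinsics'],c['R'],c['t'])
E
```

```text
{'time_s': 0.0, 'ee_pos': array([ 0.17914435, -0.51997488,  0.40408985]), 'eef_rot': array([-3.14047348e+00, -6.03269042e-05,  3.31814715e-01]), 'grip_width': 0.09393448836316705, 'force': array([-0.11370324,  0.22437614,  0.03197894])} 0.1804
top [[475.5816458    0.         282.67128102]
 [  0.         475.5816458  213.35785102]
 [  0.           0.           1.        ]] [[ 0.07189566 -0.99740012  0.00490098]
 [-0.97147419 -0.07113845 -0.22622381]
 [ 0.22598431  0.01150333 -0.97406302]] [0.03722105 0.59485801 0.98652951]
side [[413.68959687   0.         278.12079782]
 [  0.         413.68959687 213.84154462]
 [  0.           0.           1.        ]] [[-0.88198772 -0.47116942  0.00985065]
 [-0.28598869  0.51849824 -0.805835  ]
 [ 0.37457727 -0.71355375 -0.5920582 ]] [0.53709459 0.17011971 0.77576618]
```

View pics/top0.png

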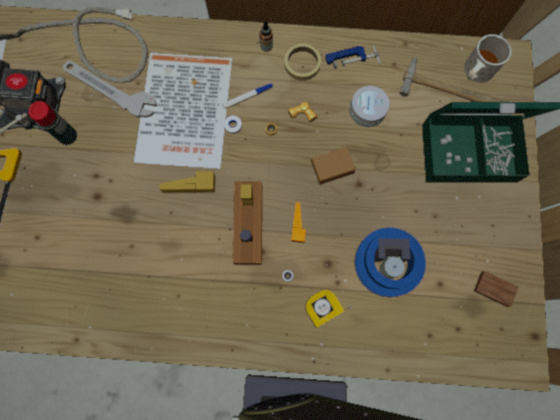

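View pics/side0.png

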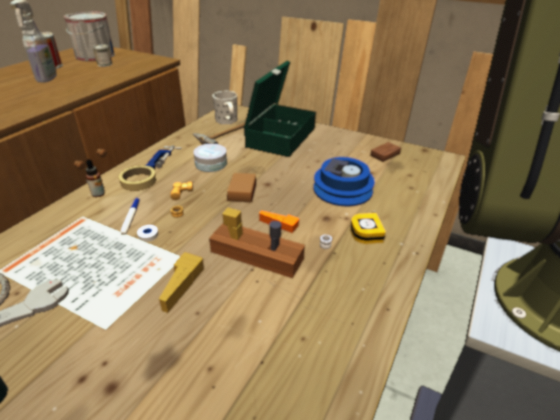

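The top view shows the brass key in the rack at (246,192), the dark key at (246,236) and the hub at (390,262). A larger brass decoy lies at (190,182) and an orange one at (298,222). Next I'll enlarge the rack and hub.

```bash
python3 - <<'E'
import cv2,numpy as np
t=cv2.imread('pics/top0.png');s=cv2.imread('pics/side0.png')
r=lambda i,x,y,w,h:cv2.resize(i[y:y+h,x:x+w],(400,300),interpolation=cv2.INTER_CUBIC)
cv2.imwrite('pics/crop0.png',np.vstack([np.hstack([r(t,186,172,120,90),r(t,340,220,100,75)]),np.hstack([r(s,200,195,120,90),r(s,300,145,80,60)])]))
E
```

```text
(no output)
```

View pics/crop0.png

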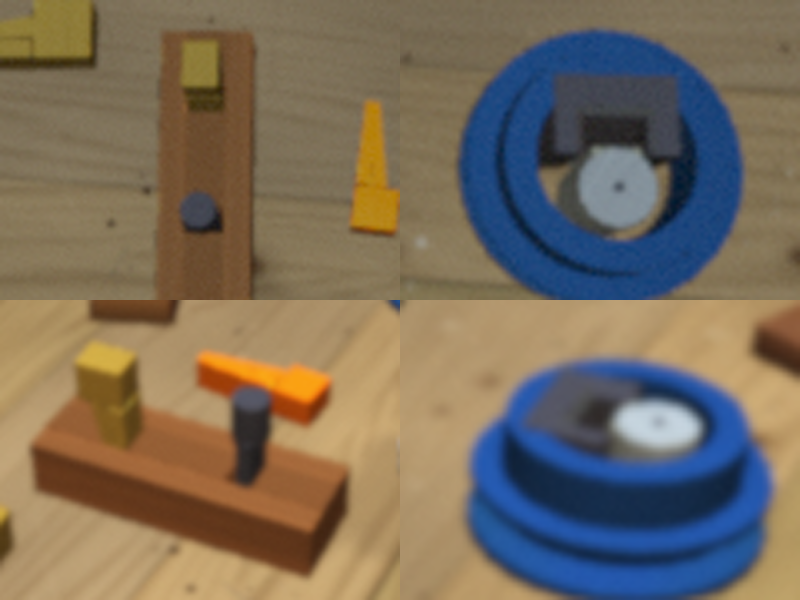

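The enlarged views show the brass head at top-crop (200,63). Its blade is flush on the -x side, so the hook points to world +x. The gap is the dark patch at (615,130), with the dark wall on its +x side and the shaft at (619,187). Now I'll measure.

```bash
cat > h.py <<'E'
import cv2,numpy as np
from station import ctrl
def cast(c,uv,z):
    K,R,t=c['intrinsics'],c['R'],np.array(c['t']);C=-R.T@t
    d=(R.T@np.linalg.inv(K)@np.c_[np.asarray(uv,float).reshape(-1,2),np.ones(np.size(uv)//2)].T).T
    return (C+d*((z-C[2])/d[:,2])[:,None])[:,:2]
def proj(c,X):
    p=(c['intrinsics']@(c['R']@np.asarray(X,float)+c['t']));return p[:2]/p[2]
def tri(ca,a,cb,b):
    P=[c['intrinsics']@np.c_[c['R'],c['t']] for c in(ca,cb)]
    x=cv2.triangulatePoints(P[0],P[1],np.float64(a),np.float64(b)).ravel();return x[:3]/x[3]
def cnt(m,box,k=0):
    x,y,w,h=box;q=np.zeros_like(m);q[y:y+h,x:x+w]=m[y:y+h,x:x+w]
    cs=sorted(cv2.findContours(q,cv2.RETR_EXTERNAL,cv2.CHAIN_APPROX_NONE)[0],key=cv2.contourArea)
    return cs[-1-k].reshape(-1,2)
E
python3 - <<'E'
from h import *
c=ctrl.camera('top');s=ctrl.camera('side');I=c['img'];H=cv2.cvtColor(I,cv2.COLOR_BGR2HSV)
np.set_printoptions(precision=4,suppress=True)
for p in[(246,190),(246,201),(393,252),(393,244),(395,268),(245,235),(375,280)]:print(p,H[p[1],p[0]])
def show(n,m,box,z):
    k=cnt(m,box);w=cast(c,k,z).astype(np.float32);r=cv2.minAreaRect(w*1000);print(n,len(k),'px',cv2.boundingRect(k),'rect mm',r);return w
m=cv2.inRange(H,(20,100,100),(32,255,255));show('brass',m,(225,170,50,50),.098)
m=cv2.inRange(H,(3,90,30),(16,255,255));show('rack',m,(225,170,45,100),.04)
m=cv2.inRange(H,(105,150,40),(120,255,255));k=cnt(m,(340,215,100,90));print('rim',cv2.fitEllipse(k),cast(c,cv2.fitEllipse(k)[0],.03))
m=cv2.inRange(H,(0,0,50),(180,110,110));show('block',m,(370,230,50,30),.066)
m=cv2.inRange(H,(0,0,130),(180,90,255));k=cnt(m,(370,240,50,45));e=cv2.fitEllipse(k);print('shaft',e)
Hs=cv2.cvtColor(s['img'],cv2.COLOR_BGR2HSV);m=cv2.inRange(Hs,(0,0,130),(180,70,255));k=cnt(m,(320,155,50,30));es=cv2.fitEllipse(k);print(es,tri(c,e[0],s,es[0]))
m=cv2.inRange(H,(0,0,0),(180,255,45));show('dark',m,(382,246,24,12),.066)
r=lambda i,x,y,w,h:cv2.resize(i[y:y+h,x:x+w],(400,600),interpolation=cv2.INTER_CUBIC)
cv2.imwrite('pics/c1.png',np.hstack([r(I,373,230,40,60),r(I,226,172,40,60)]))
E
```

```text
(246, 190) [ 24 154 141]
(246, 201) [ 21 170  78]
(393, 252) [ 0 24 42]
(393, 244) [113  39  78]
(395, 268) [104  36 143]
(245, 235) [111  50  82]
(375, 280) [106 200  74]
brass 44 px (240, 184, 12, 14) rect mm ((628.72998046875, 164.2587432861328), (29.375215530395508, 24.083189010620117), 4.206772327423096)
rack 222 px (232, 181, 32, 84) rect mm ((572.0650634765625, 157.7105712890625), (192.54449462890625, 69.0641098022461), 4.316915988922119)
rim ((389.7943420410156, 261.91058349609375), (66.76355743408203, 68.57391357421875), 110.60664367675781) [[ 0.5052 -0.1677]]
block 99 px (377, 239, 34, 21) rect mm ((529.0618896484375, -166.914306640625), (44.13324737548828, 71.69676971435547), 4.172145843505859)
shaft ((394.1202087402344, 266.3396911621094), (17.9028263092041, 18.76556396484375), 132.62460327148438)
((350.9309997558594, 169.5899200439453), (9.380528450012207, 16.843381881713867), 97.39198303222656) [ 0.4916 -0.1692  0.0659]
dark 39 px (386, 249, 16, 8) rect mm ((521.564453125, -167.34432983398438), (13.800972938537598, 32.841739654541016), 0.3166539967060089)
```

View pics/c1.png

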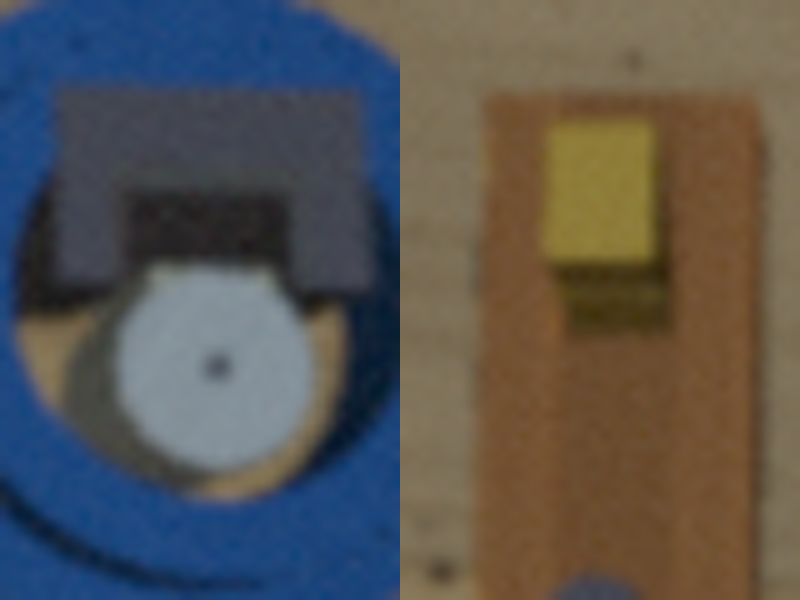

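The close-up shows the shaft flat's edge at crop y≈262-268, the dark mouth from y≈188 and x 125–292, and the key head at x 545–655, y 120–265. Everything is square to the image, so the key and gap share a yaw of about +4.2°.

```bash
python3 - <<'E'
from h import *
np.set_printoptions(precision=4,suppress=True)
c=ctrl.camera('top')
px=lambda x,y:(373+x/10-.5,230+y/10-.5)
for n,p in dict(flat=(210,264),wall=(210,187),bevel=(210,178),L=(125,225),R=(292,225),blkback=(210,90),legs=(75,285),legR=(335,290)).items(): print(n,cast(c,px(*p),.066))
print('key',cast(c,(226+60-.5,172+19.2-.5),.098),'corner',cast(c,(226+54.5-.5,172+26.5-.5),.098),cast(c,(226+65.5-.5,172+12-.5),.098))
m=cv2.inRange(cv2.cvtColor(c['img'],cv2.COLOR_BGR2HSV),(95,40,40),(125,130,120));k=cnt(m,(235,222,22,24));e=cv2.fitEllipse(k);print('plain',e,cast(c,e[0],.098))
E
```

```text
flat [[ 0.5138 -0.1675]]
wall [[ 0.5307 -0.1672]]
bevel [[ 0.5327 -0.1671]]
L [[ 0.521  -0.1488]]
R [[ 0.5237 -0.1852]]
blkback [[ 0.5523 -0.1667]]
legs [[ 0.507  -0.1382]]
legR [[ 0.5101 -0.1948]]
key [[0.6346 0.0774]] corner [[0.6173 0.0881]] [[0.6518 0.0665]]
plain ((245.33558654785156, 234.83782958984375), (7.491690158843994, 9.22114086151123), 127.79814910888672) [[0.531  0.1558]]
```

```bash
python3 -m jog '[[64.8,-50,0,0,0,0.26],[64.8,-50,0,0,0,0.26],[64.8,-50,0,0,0,0.26],[64.8,-50,0,0,0,0.26],[64.8,-50,0,0,0,0.26],[64.8,-50,0,0,0,0.26],[64.8,-50,0,0,0,0.26],[64.8,-50,0,0,0,0.26]]' 65 20
cat > go.py <<'E'
import sys
from h import *
# delta in tool axes (cm, rad) to bring the TCP to x y z yaw, tool down
x,y,z,w=map(float,sys.argv[1:5]);o=ctrl.get_obs()
from scipy.spatial.transform import Rotation as Q
A=Q.from_euler('xyz',o['eef_rot']);B=Q.from_euler('xyz',[np.pi,0,w])
print('t',round(float(o['time_s']),2),'d',np.round(A.inv().apply(np.array([x,y,z])-o['ee_pos'])*100,2),'rot',np.round((A.inv()*B).as_rotvec(),4),'F',np.round(o['force'],1),'gw',round(float(o['grip_width']),4))
E
python3 go.py .6287 .1643 .33 .073
```

```text
time_s: 1.05
ee_pos: [0.3993, -0.1843, 0.4049]
eef_rot: [3.141, -0.001, 0.072]
force: [1.0, -0.9, 0.1]
grip_width: 0.061
grip_force: 0.0
t 1.05 d [ 25.37 -33.13   7.49] rot [ 0.0003 -0.0005 -0.0014] F [ 1.  -0.9  0.1] gw 0.061
```

```bash
python3 -m jog '[[25.4,-33.1,0,0,0,0],[25.4,-33.1,0,0,0,0],[25.4,-33.1,0,0,0,0],[25.4,-33.1,0,0,0,0],[25.4,-33.1,0,0,0,0],[25.4,-33.1,0,0,0,0],[25.4,-33.1,0,0,0,0],[25.4,-33.1,0,0,0,0]]'
python3 -m jog '[[0,0,0,0,0,0],[0,0,2,0,0,0],[0,0,4,0,0,0],[0,0,6,0,0,0],[0,0,7.5,0,0,0],[0,0,7.5,0,0,0],[0,0,7.5,0,0,0]]'
python3 go.py .6287 .1643 .2714 .073
```

```text
time_s: 1.85
ee_pos: [0.6196, 0.1497, 0.4045]
eef_rot: [3.142, 0.0, 0.072]
force: [-0.0, -1.2, 0.9]
grip_width: 0.0611
grip_force: 0.0
time_s: 2.55
ee_pos: [0.6189, 0.1475, 0.3303]
eef_rot: [-3.142, -0.0, 0.072]
force: [-0.2, -0.4, 0.2]
grip_width: 0.061
grip_force: 0.0
t 2.55 d [ 1.09 -1.6   5.89] rot [-0.     -0.0005 -0.0014] F [-0.2 -0.4  0.2] gw 0.061
```

```bash
python3 -m jog '[[1.1,-1.6,0,0,0,0],[1.1,-1.6,0,0,0,0],[1.1,-1.6,0,0,0,0],[1.1,-1.6,0,0,0,0]]'
python3 - <<'E'
from h import *
o=ctrl.get_obs();s=ctrl.camera('side');c=ctrl.camera('top');r=lambda i,x,y,w,h:cv2.resize(i[y:y+h,x:x+w],(400,400),interpolation=cv2.INTER_CUBIC)
cv2.imwrite('pics/n1.png',np.hstack([r(s['img'],180,160,120,120),r(c['img'],186,142,120,120)]))
E
python3 go.py .6287 .1643 .2714 .073
```

```text
time_s: 2.95
ee_pos: [0.6285, 0.164, 0.3301]
eef_rot: [3.142, -0.0, 0.072]
force: [0.5, -1.1, -0.1]
grip_width: 0.061
grip_force: 0.0
t 3.05 d [ 0.02 -0.03  5.86] rot [ 0.     -0.0003 -0.0015] F [ 0.3 -0.5 -0.2] gw 0.0614
```

View pics/n1.png

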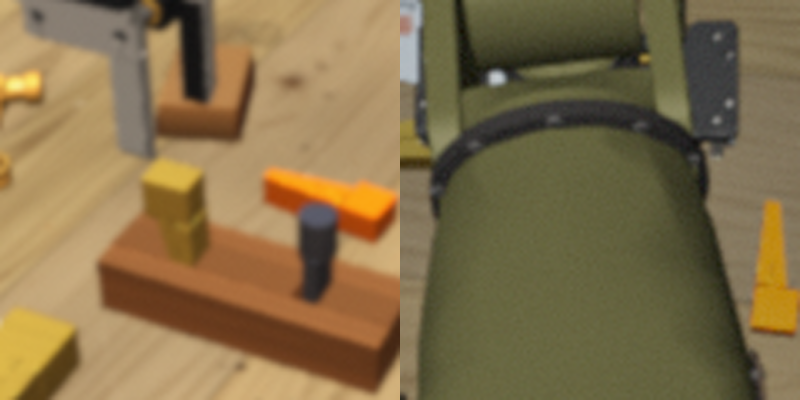

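The side view shows the fingers at (135,150) and (197,98) straddling directly above the brass head at (173,175). I'll descend and grip.

```bash
python3 -m jog '[[0,0,2,0,0,0],[0,0,4,0,0,0],[0,0,5.9,0,0,0],[0,0,5.9,0,0,0],[0,0,5.9,0,0,0]]'
python3 -m jog '[[0,0,0,0,0,0],[0,0,0,0,0,0],[0,0,0,0,0,0],[0,0,0,0,0,0],[0,0,0,0,0,0],[0,0,0,0,0,0],[0,0,0,0,0,0]]' 0 40
```

```text
time_s: 3.55
ee_pos: [0.6287, 0.1643, 0.2713]
eef_rot: [-3.142, -0.0, 0.072]
force: [0.1, -0.4, 0.0]
grip_width: 0.0615
grip_force: 0.0
time_s: 4.25
ee_pos: [0.6286, 0.1645, 0.2708]
eef_rot: [-3.142, -0.0, 0.072]
force: [-0.7, -0.7, 1.2]
grip_width: 0.024
grip_force: 40.0
```

```bash
python3 -m jog '[[0,0,-1,0,0,0],[0,0,-3,0,0,0],[0,0,-5,0,0,0],[0,0,-7,0,0,0],[0,0,-9,0,0,0],[0,0,-11,0,0,0],[0,0,-11,0,0,0],[0,0,-11,0,0,0]]'
python3 - <<'E'
from h import *
s=ctrl.camera('side')['img'];cv2.imwrite('pics/n2.png',cv2.resize(s[80:260,150:330],(540,540),interpolation=cv2.INTER_CUBIC))
E
python3 go.py .531 -.1665 .381 .073
```

```text
time_s: 5.05
ee_pos: [0.6285, 0.1645, 0.3804]
eef_rot: [3.142, 0.0, 0.072]
force: [-0.1, 0.4, -0.8]
grip_width: 0.0238
grip_force: 40.0
t 5.1 d [-12.1   32.31  -0.11] rot [ 0.0002  0.0014 -0.0013] F [-1.3  0.3 -0.3] gw 0.0235
```

View pics/n2.png

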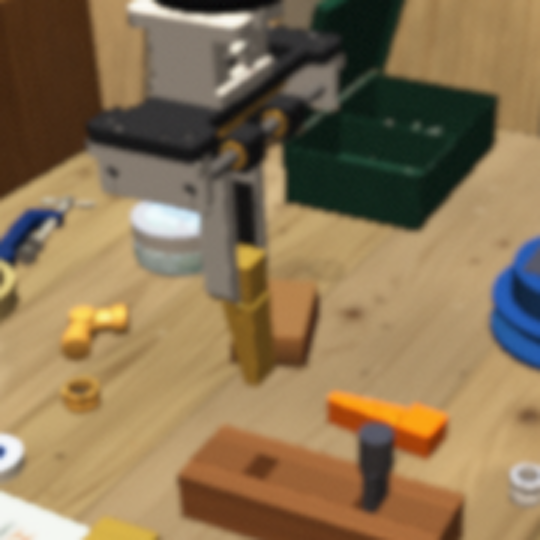

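The key is held upright with its tip near image (235,206), and the dark key still stands in the rack.

```bash
python3 - <<'E'
from h import *
s=ctrl.camera('side');c=ctrl.camera('top')
G=np.array([.6285,.1645,.3804-.1884-.008+.008])  # head centre = TCP-0.1884
a=np.array([.9973,.0729,0]);b=np.array([-.0729,.9973,0]);z=np.array([0,0,1])
for n,v in dict(tipc=-11*a-75*z,headtopfar=-16*a+12*b+15*z,tip1=-16*a+12*b-75*z,tip2=-6*a+12*b-75*z,tip3=-16*a-12*b-75*z).items():print(n,proj(s,G+v/1000))
m=cv2.inRange(cv2.cvtColor(s['img'],cv2.COLOR_BGR2HSV),(18,120,60),(32,255,255));k=cnt(m,(215,155,30,60))
print(cv2.boundingRect(k),k[k[:,1]>=k[:,1].max()-4].tolist())
E
python3 -m jog '[[-12.1,32.3,0,0,0,0],[-12.1,32.3,0,0,0,0],[-12.1,32.3,0,0,0,0],[-12.1,32.3,0,0,0,0],[-12.1,32.3,0,0,0,0],[-12.1,32.3,0,0,0,0],[-12.1,32.3,0,0,0,0],[-12.1,32.3,0,0,0,0]]'
python3 -m jog '[[0,0,0,0,0,0],[0,0,0,0,0,0],[0,0,0,0,0,0]]'
python3 go.py .531 -.1664 .381 .073
```

```text
tipc [236.02826853 205.83364877]
headtopfar [232.80589458 169.74048985]
tip1 [235.33247168 209.65635983]
tip2 [230.85518747 208.41507419]
tip3 [241.11066838 203.2974743 ]
(223, 161, 19, 49) [[230, 205], [231, 206], [231, 207], [232, 208], [233, 208], [234, 208], [235, 209], [236, 208], [237, 208], [237, 207], [238, 206], [239, 205]]
time_s: 6.0
ee_pos: [0.5297, -0.1706, 0.3799]
eef_rot: [3.141, 0.001, 0.067]
force: [0.3, 0.4, -0.7]
grip_width: 0.024
grip_force: 40.0
time_s: 6.3
ee_pos: [0.5315, -0.1653, 0.3804]
eef_rot: [-3.141, 0.0, 0.073]
force: [0.3, -0.0, -1.5]
grip_width: 0.0236
grip_force: 40.0
t 6.3 d [-0.06  0.11 -0.06] rot [-0.0003  0.0004  0.0005] F [ 0.3 -0.  -1.5] gw 0.0236
```

```bash
python3 -m jog '[[0,0.1,2,0,0,0],[0,0.1,4,0,0,0],[0,0.1,4.7,0,0,0],[0,0.1,5.2,0,0,0],[0,0.1,5.7,0,0,0],[0,0.1,6.2,0,0,0],[0,0.1,6.2,0,0,0],[0,0.1,6.2,0,0,0]]'
python3 - <<'E'
from h import *
s=ctrl.camera('side')['img'];cv2.imwrite('pics/n3.png',cv2.resize(s[90:210,290:410],(600,600),interpolation=cv2.INTER_CUBIC))
E
```

```text
time_s: 7.1
ee_pos: [0.5312, -0.1674, 0.3189]
eef_rot: [3.141, -0.0, 0.072]
force: [0.4, 0.4, -1.2]
grip_width: 0.0235
grip_force: 40.0
```

View pics/n3.png

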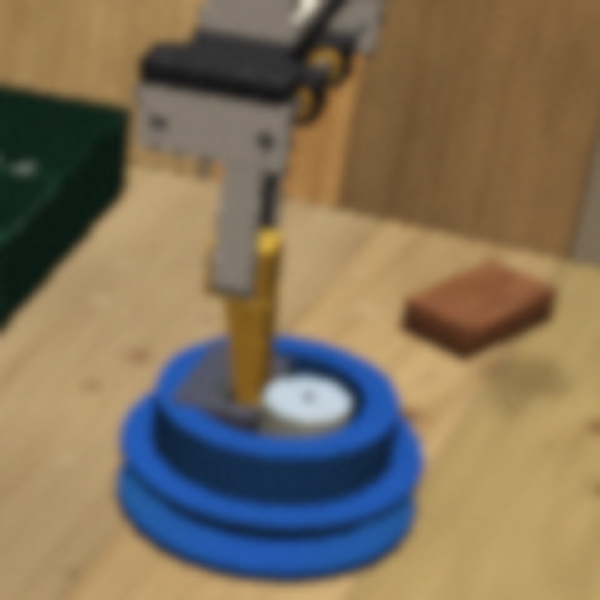

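The tip at (250,400) is entering the gap between the dark wall and the shaft, with no contact force. I'll continue down to about 38 mm head height.

```bash
python3 -m jog '[[0,0,0.7,0,0,0],[0,0,1.4,0,0,0],[0,0,2.0,0,0,0],[0,0,2.6,0,0,0],[0,0,2.6,0,0,0],[0,0,2.6,0,0,0]]'
python3 -m jog '[[0,0,0.2,0,0,0],[0,0,0.4,0,0,0],[0,0,0.4,0,0,0],[0,0,0.4,0,0,0]]'
```

```text
time_s: 7.75
ee_pos: [0.5311, -0.1674, 0.2924]
eef_rot: [-3.141, 0.001, 0.072]
force: [-1.8, 0.5, -2.4]
grip_width: 0.0237
grip_force: 40.0
time_s: 8.15
ee_pos: [0.5309, -0.1675, 0.2893]
eef_rot: [3.141, 0.001, 0.072]
force: [-7.4, -0.0, 8.1]
grip_width: 0.0242
grip_force: 40.0
```

```bash
python3 -m jog '[[-0.1,0,0,0,0,0],[-0.1,0,0.2,0,0,0],[-0.15,0,0.4,0,0,0],[-0.2,0,0.6,0,0,0],[-0.2,0,0.6,0,0,0],[-0.2,0,0.6,0,0,0]]' 0 60
```

```text
time_s: 8.75
ee_pos: [0.5291, -0.1677, 0.2834]
eef_rot: [3.141, -0.0, 0.072]
force: [-6.6, -1.3, 7.7]
grip_width: 0.0233
grip_force: 60.0
```

```bash
python3 -m jog '[[-0.05,0,0.2,0,0,0],[-0.1,0,0.4,0,0,0],[-0.15,0,0.6,0,0,0],[-0.15,0,0.6,0,0,0],[-0.15,0,0.6,0,0,0]]'
```

```text
time_s: 9.25
ee_pos: [0.5277, -0.1679, 0.2777]
eef_rot: [3.141, -0.001, 0.072]
force: [-7.3, -1.0, 9.5]
grip_width: 0.0239
grip_force: 60.0
```

```bash
python3 -m jog '[[-0.05,0,0.2,0,0,0],[-0.1,0,0.4,0,0,0],[-0.15,0,0.6,0,0,0],[-0.15,0,0.6,0,0,0],[-0.15,0,0.6,0,0,0]]'
python3 -m jog '[[0,0,0.1,0,0,0],[0,0,0.2,0,0,0],[0,0,0.2,0,0,0],[0,0,0.2,0,0,0]]'
```

```text
time_s: 9.75
ee_pos: [0.5263, -0.168, 0.2719]
eef_rot: [3.14, -0.002, 0.072]
force: [-6.5, -0.5, 11.9]
grip_width: 0.0237
grip_force: 60.0
time_s: 10.15
ee_pos: [0.5262, -0.1681, 0.2704]
eef_rot: [3.14, -0.001, 0.072]
force: [-10.9, -1.1, 18.1]
grip_width: 0.0236
grip_force: 60.0
```

```bash
python3 -m jog '[[0,0,0,0,0,0],[0,0,0,0,0,0],[0,0,0,0,0,0],[0,0,-1,0,0,0],[0,0,-3,0,0,0],[0,0,-5,0,0,0],[0,0,-5,0,0,0]]' 60
python3 -m jog '[[0,0,0,0,0,0],[0,0,0,0,0,0],[0,0,0,0,0,0],[0,0,0,0,0,0],[0,0,0,0,0,0],[0,0,0,0,0,0],[0,0,0,0,0,0],[0,0,0,0,0,0]]' 0 20
python3 - <<'E'
from h import *
s=ctrl.camera('side')['img'];cv2.imwrite('pics/n4.png',cv2.resize(s[90:210,290:410],(600,600),interpolation=cv2.INTER_CUBIC))
E
```

```text
time_s: 10.85
ee_pos: [0.5266, -0.1678, 0.3216]
eef_rot: [3.14, -0.004, 0.072]
force: [0.5, 0.1, -0.5]
grip_width: 0.0563
grip_force: 0.0
time_s: 11.65
ee_pos: [0.5262, -0.1678, 0.3186]
eef_rot: [-3.142, 0.0, 0.072]
force: [0.0, -0.1, -0.2]
grip_width: 0.0007
grip_force: 0.0
```

View pics/n4.png

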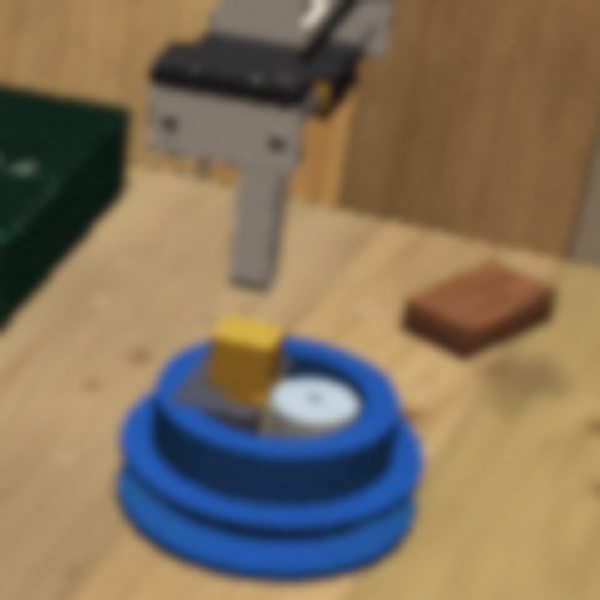

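The head at (247,360) appears to sit on the hub, upright. I'll press it with the closed fingers to confirm it's fully home.

```bash
python3 -m jog '[[0,0,1.2,0,0,0],[0,0,1.8,0,0,0],[0,0,2.1,0,0,0],[0,0,2.3,0,0,0],[0,0,2.3,0,0,0]]'
python3 -m jog '[[0,0,0.1,0,0,0],[0,0,0.1,0,0,0]]'
```

```text
time_s: 12.2
ee_pos: [0.5262, -0.1678, 0.2956]
eef_rot: [-3.142, 0.0, 0.072]
force: [-0.3, 0.8, 0.0]
grip_width: 0.0002
grip_force: 0.0
time_s: 12.4
ee_pos: [0.5262, -0.1677, 0.2954]
eef_rot: [3.141, -0.001, 0.072]
force: [-3.8, 0.6, 8.3]
grip_width: 0.0004
grip_force: 4.2
```

```bash
python3 -m jog '[[0,0,0.1,0,0,0],[0,0,0.1,0,0,0],[0,0,0.1,0,0,0]]'
python3 -m jog '[[0,0,-2,0,0,0],[0,0,-5,0,0,0],[0,0,-10,0,0,0],[0,0,-13,0,0,0],[0,0,-13,0,0,0],[0,0,-13,0,0,0]]'
python3 - <<'E'
from h import *
s=ctrl.camera('side')['img'];cv2.imwrite('pics/n5.png',s[100:300,200:400])
E
```

```text
time_s: 12.7
ee_pos: [0.5262, -0.1678, 0.2953]
eef_rot: [3.141, -0.001, 0.072]
force: [-7.8, 2.9, 18.9]
grip_width: 0.0004
grip_force: 9.0
time_s: 13.3
ee_pos: [0.5261, -0.1677, 0.4235]
eef_rot: [3.141, -0.0, 0.072]
force: [0.6, 0.1, -0.7]
grip_width: 0.0006
grip_force: 0.0
```

View pics/n5.png

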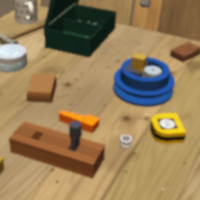

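The brass key is seated on the hub at (140,63), the dark key stands in the rack at (75,135), and the robot is clear.

```bash
python3 -c "
from station import ctrl
print(ctrl.hand_in())"
```

```text
the job is handed in; nothing more can be done
None
```

The tapered brass key is driven home with its head on the hub (fingertip check: head top about 30 mm above the hub face), the dark key still stands in the rack, the robot is clear, and I handed the job in at about 13.4 s; no verdict was returned.

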